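# Pour counted caster balls from a spouted scoop into a narrow-mouthed bottle

### The arm

A 6-joint arm with a two-finger parallel gripper is mounted at the origin on the work surface. World frame = base frame: x ahead of the robot, y to its left, z up, the work surface at z = 0. Lengths are in m, angles in rad, forces in N, time in s.
With the tool pointing down it reaches from about 0.35 to 0.975 m from the base axis. Payload 4.9 kg.
Tool frame: the origin (TCP) lies midway between the tips of the shut fingers; the grasp point (between the pads) lies 19 mm behind it; x points along the fingers, y is the direction in which the jaws open and shut, and the axes are right-handed (so a half turn about x gives the same grasp; the last joint's range is limited). The gripper opens to 85 mm and grips with 20 to 120 N. Pads are 22 mm wide; open, the fingers measure 114 mm over their backs; the gripper's body (76 mm by 85 mm) begins 54 mm behind the grasp point. The pads swing forward as they close: fully open they stand 13 mm farther back than shut.
Start: joints at [1.188, 0.053, 1.613, -0, 1.476, -0.119], TCP at [0.163, 0.603, 0.231] pointing down, gripper open.
Joint ranges: [-3.01, 3.01], [-1.01, 2.22], [0.06, 2.58], [-1.02, 4.17], [0.09, 2.62], [-3.14, 3.14]. Speed limits (rad/s): [2.57, 2.57, 3.14, 3.14, 3.14, 3.14].

### API

Orientations are given as [roll, pitch, yaw] about the fixed x, y, z axes, in that order (R = Rz(yaw) Ry(pitch) Rx(roll)).
In Python, from rig import robot gives the robot as it stands. Calls block until the motion is done:
- robot.goto(position, orientation): joint-space move of the TCP to a pose.
- robot.move_straight(position, vel=0.15, orientation=None, max_force=None): straight line of the TCP; orientation=None keeps the orientation; vel is the mean speed in m/s. With max_force (N) it stops when the force on the tool has changed by that much, and returns True; else False.
- robot.set_joints(angles): joint-space move.
- robot.open() and robot.grasp(newtons=None): open the fingers fully, or close them until they stop; newtons is the grip in N (None keeps the last).
- robot.dwell(seconds).
- robot.solve_ik(position, orientation): joint angles nearest the present ones, or None.
- robot.camera(name): name is "side" or "top" or "wrist"; returns a dict with "frame" (384x512x3 uint8, blue, green, red), "mtx" (3x3 intrinsics, pixels), "rvec" (rotation vector, rad) and "tvec" (3), from world to camera coordinates, as OpenCV has them; the wrist camera has in their place "T_tool_cam" (4x4, takes a point from camera to tool coordinates, whose origin is the TCP and whose axes are the tool frame's). Camera axes: x right, y down, z forward; pixel columns grow to the right and rows downward; lengths in m; the calibration is good to about 2 mm. A picture is of the moment at which its call begins: read the wrist's pose just before it. There is no depth.
A pose or a line that the arm cannot do raises robot.Unreachable and nothing moves.
- robot.sign_off(): hands the job in, once; it reports no verdict.
Readings, each from a call of its own:
- robot.get_clock(): time.
- robot.get_joint_positions(): joint angles.
- robot.get_qvel(): joint speeds.
- robot.get_tau(): joint torques, N m.
- robot.get_eef_pos(): TCP position.
- robot.get_tcp_rot(): TCP orientation.
- robot.get_wrist_force(): force on the tool from outside, world axes, zero at the start.
- robot.get_wrist_torque(): the same for the moment, N m.
- robot.get_grip_width(): finger opening in m.
Only numpy, scipy, OpenCV 4.12 (cv2) and the standard library are available. Lean on these libraries where they do the work, as an engineer would, in place of code of your own. Each camera call takes 0.05 s, during which the arm holds its last target.

### The job

The four steel balls in the orange scoop belong in the open bottle. Lift the scoop out of its blue bin by the sides of its pan, set it down flat on the bench and take it again by its black handle; rest the spout's lip gently on the bottle's rim, just inside the mouth, with the scoop still level, and only then tip it until every ball has run in. Lay the empty scoop back flat on the bench, right way up and clear of the bottle; no ball may miss, the bottle must stay standing where it is, and the cap, tape roll and screwdriver stay where they are.

Things in the scene. Friction and masses are not known exactly. Their poses are not given: they have to be found in the camera images.
- scoop: Orange trough scoop, 197 mm long, open on top, 110 g (varies). Origin: on its underside, 97 mm from the handle's end; x runs handle to spout, z up. Rear to front: black handle (x -97 to -41 mm), pan (-35 to 47), ramp (47 to 75), spout (75 to 100). It starts in the bin, spout to the bin's low front, handle close to the high back, where a hand has no room at the handle.
- scoop_pan (a point): Centre of the pan, 18 mm above the scoop's underside, 6 mm ahead of its origin; same axes. Pan: 30 mm wide outside, 25 inside, walls 36 mm high, floor 4 mm thick. Gripped here across its width from above. From pan to spout the floor ramps up 12 mm; ramp and rolling resistance hold the balls back until the scoop is tipped 25 to 30 degrees nose down; 45 to 50 degrees empties it.
- scoop_handle (a point): Middle of the black handle bar, 67 mm behind the scoop's origin, 30 mm above its underside; same axes. Bar: 56 mm long (x), 20 mm wide, 16 mm thick (22 to 38 mm above the underside).
- scoop_lip (a point): Bottom middle of the turned-down lip at the spout's very end: 100 mm ahead of the scoop's origin, 10 mm above its underside; same axes. The spout is level, 25 mm long, 26 mm wide outside, 21 inside; its underside is 13 mm, its floor 16 mm and its side walls' tops 27 mm above the scoop's underside. The lip is 16 mm wide, 3 mm thick and hangs 3 mm below the spout's underside.
- bin: Blue hopper bin, fixed to the bench: 240 mm (x) by 150 mm (y) outside, walls 4 mm, floor 8 mm thick. Origin: centre of its underside. Its back (-x end) is 110 mm high, and so are the sides for the rearmost 50 mm; they slope down to 50 mm at x = -30 mm, and the rest of the sides and the front (+x end) are 50 mm high.
- ball1: Polished steel ball, 16 mm across, 17 g; origin at its centre. The four balls are alike and start in the scoop's pan.
- ball2: As ball1.
- ball3: As ball1.
- ball4: As ball1.
- bottle: Clear bottle without its cap, loose on the bench, across the robot's midline from the bin (either may be on the left), 0.2 to 0.26 m off it; the bench between them is free up to the cap and tape. About 0.4 kg (varies), 125 mm high: body 88 mm across up to 82 mm, shoulder to 102 mm, straight neck 44 mm outside and 36 mm inside, floor 6 mm thick. Origin: centre of its underside, z up.
- bottle_mouth (a point): Centre of the bottle's mouth, at rim height (125 mm above the bench); axes as the bottle. The opening is 36 mm across. A sideways push of about 1.5 N at the rim tips the bottle over. A scoop held by its handle gives about 1 mm per 2 N under its spout, turns in the grip from about 5 N on, and may sit a few mm off level after gripping.
- cap: Red screw cap, 52 mm across, 18 mm high; origin under its centre. Leave it.
- tape: Yellow tape roll, 90 mm across, 24 mm high; origin under its centre. Leave it.
- screwdriver: Screwdriver with green handle lying on the bench; origin under its middle. Leave it.
Things that resemble listed ones, but are neither listed nor needed, are in the scene too. What is meant by the scoop is not purple or yellow, and is the larger of those in its own colour.

How it is judged:
On the way, in this order (a step that is already met when the one before it is completed fails the run):
1. the scoop, with all four balls in it, has been lifted out of the bin and stands flat on the bench, let go (height (world z) of scoop_pan below 0.022 m and angle between scoop_pan's own z axis and vertical below 0.1 rad and linear speed of scoop below 0.03 m/s and contact force between the fingers and scoop below 0.1 N and distance of scoop_pan from where it was at the start of the episode above 0.08 m and distance between each of ball1, ball2, ball3, ball4 and scoop_pan below 0.06 m), for 0.2 s.
2. held by its handle and still about level (within 20 degrees), the scoop rests with its lip inside the bottle's mouth, bearing lightly on the rim (0.2 to 5 N) (contact force between the fingers and scoop above 0.5 N and distance between the grasp point and scoop_handle below 0.04 m and horizontal distance between scoop_lip and bottle_mouth below 0.0175 m and z of scoop_lip in the frame of bottle_mouth below 0.001 m and angle between scoop_pan's own z axis and vertical below 0.35 rad and contact force between scoop and bottle between 0.2 and 5 N), for 0.4 s.
3. all four balls are in the bottle, the lip still inside the mouth (horizontal distance between each of ball1, ball2, ball3, ball4 and bottle_mouth below 0.04 m and z of ball1 in the frame of bottle_mouth between -0.13 and -0.03 m and z of ball2 in the frame of bottle_mouth between -0.13 and -0.03 m and z of ball3 in the frame of bottle_mouth between -0.13 and -0.03 m and z of ball4 in the frame of bottle_mouth between -0.13 and -0.03 m and horizontal distance between scoop_lip and bottle_mouth below 0.0175 m and z of scoop_lip in the frame of bottle_mouth below 0.001 m and contact force between the fingers and scoop above 0.5 N and distance between the grasp point and scoop_handle below 0.04 m), for 0.1 s.
At the end, for the whole second after the job is handed in: All four balls lie inside the bottle; the bottle stands upright (within 6 degrees) within 30 mm of where it was; the scoop lies flat on the bench (within 6 degrees, right way up), let go and at rest, its pan, spout and handle at least 55 mm from the bottle's axis (horizontal distance between each of ball1, ball2, ball3, ball4 and bottle_mouth below 0.04 m and z of ball1 in the frame of bottle_mouth between -0.13 and -0.03 m and z of ball2 in the frame of bottle_mouth between -0.13 and -0.03 m and z of ball3 in the frame of bottle_mouth between -0.13 and -0.03 m and z of ball4 in the frame of bottle_mouth between -0.13 and -0.03 m and angle between each of bottle_mouth, scoop_pan's own z axis and vertical below 0.1 rad and distance of bottle_mouth from where it was at the start of the episode below 0.03 m and height (world z) of scoop_pan below 0.022 m and linear speed of scoop below 0.03 m/s and contact force between the fingers and scoop below 0.1 N and horizontal distance between each of scoop_lip, scoop_pan, scoop_handle and bottle_mouth above 0.055 m); the robot touches nothing.
It fails at once if a ball falls on the bench (height (world z) of any of ball1, ball2, ball3, ball4 below 0.0105 m).
It fails at once if the scoop is tipped (over 25 degrees) away from the mouth while it still holds a ball (angle between scoop_pan's own z axis and vertical above 0.44 rad and not (horizontal distance between scoop_lip and bottle_mouth below 0.0175 m and z of scoop_lip in the frame of bottle_mouth below 0.001 m) and not ((horizontal distance between ball1 and bottle_mouth below 0.04 m and z of ball1 in the frame of bottle_mouth between -0.13 and -0.03 m) and (horizontal distance between ball2 and bottle_mouth below 0.04 m and z of ball2 in the frame of bottle_mouth between -0.13 and -0.03 m) and (horizontal distance between ball3 and bottle_mouth below 0.04 m and z of ball3 in the frame of bottle_mouth between -0.13 and -0.03 m) and (horizontal distance between ball4 and bottle_mouth below 0.04 m and z of ball4 in the frame of bottle_mouth between -0.13 and -0.03 m))).
It fails at once if the spout bears on the bottle with more than 12 N (contact force between scoop and bottle above 12 N).
It fails at once if the bottle is tilted over 11 degrees or moved over 30 mm (angle between bottle_mouth's own z axis and vertical above 0.2 rad or distance of bottle from where it was at the start of the episode above 0.03 m).
It fails at once if the cap, tape roll or screwdriver is moved over 20 mm (distance of any of cap, tape, screwdriver from where it was at the start of the episode above 0.02 m).
It also fails if it takes over 72 s, if anything falls off the work surface, if the arm or the gripper's body presses on something with over 40 N, if the wrist force passes 120 N, or if a joint passes its speed limit or range.

## Working session

There is one attempt and no reset: what is moved stays moved. The work goes in short steps, each a Python script; the robot and the scene stay as the last script left them, time stands still between calls to the robot, and variables do not carry over. Pictures are saved under pics/ and viewed, and the job is handed in when it is done.

```bash
ls; mkdir -p pics; cat > h.py <<'E'
from rig import robot
import numpy as np, cv2
def cam(name,save=None):
    c=robot.camera(name)
    if save: cv2.imwrite('pics/'+save+'.png',c['frame'])
    return c
def ray(c,u,v,T=None):
    K=np.array(c['mtx']);
    p=cv2.undistortPoints(np.array([[[u,v]]],float),K,None)[0,0]
    d=np.array([p[0],p[1],1.])
    R=cv2.Rodrigues(np.array(c['rvec'],float))[0]; t=np.array(c['tvec'],float).ravel()
    return -R.T@t, R.T@d
def atz(c,u,v,z):
    o,d=ray(c,u,v); return o+d*(z-o[2])/d[2]
def proj(c,P):
    return cv2.projectPoints(np.array(P,float).reshape(-1,3),np.array(c['rvec'],float),np.array(c['tvec'],float),np.array(c['mtx'],float),None)[0].reshape(-1,2)
E
python3 - <<'E'
from h import *
import pickle
d={n:cam(n,n+'0') for n in ['top','side','wrist']}
pickle.dump(d,open('c0.pkl','wb'))
for n in ['top','side']: print(n,d[n]['mtx'],d[n]['rvec'],d[n]['tvec'])
print(robot.get_clock(),robot.get_tcp_rot(),robot.get_eef_pos())
for n in d: cv2.imwrite(f'pics/{n}0b.png',cv2.resize(d[n]['frame'],(800,600),interpolation=cv2.INTER_CUBIC))
E
```

```text
pics
top [[346.63525945   0.         258.28618254]
 [  0.         346.63525945 189.83539082]
 [  0.           0.           1.        ]] [ 2.14232698 -2.14470779  0.15610801] [-0.06977232  0.56934645  0.80147668]
side [[353.53488424   0.         252.75044626]
 [  0.         353.53488424 192.9438135 ]
 [  0.           0.           1.        ]] [ 0.26971263 -2.78075582  1.22951896] [0.50834914 0.19433177 0.72640033]
0.15 [-1.67294489  1.56920877 -1.93675612] [0.1627931  0.60293357 0.2303341 ]
```

View pics/top0b.png

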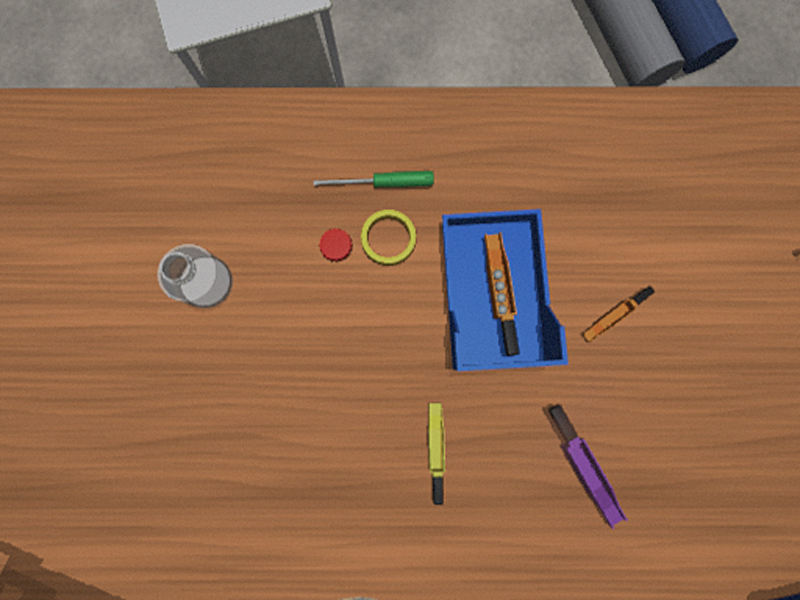

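View pics/side0b.png

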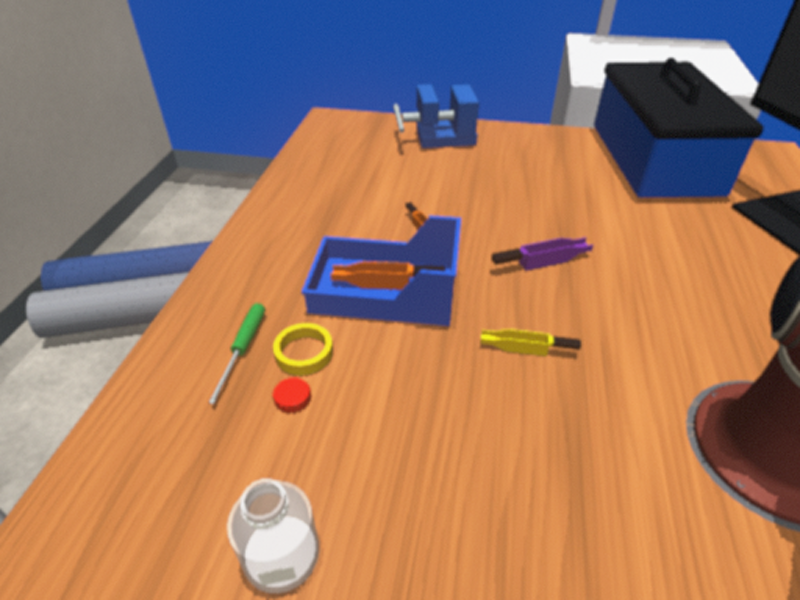

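View pics/wrist0b.png

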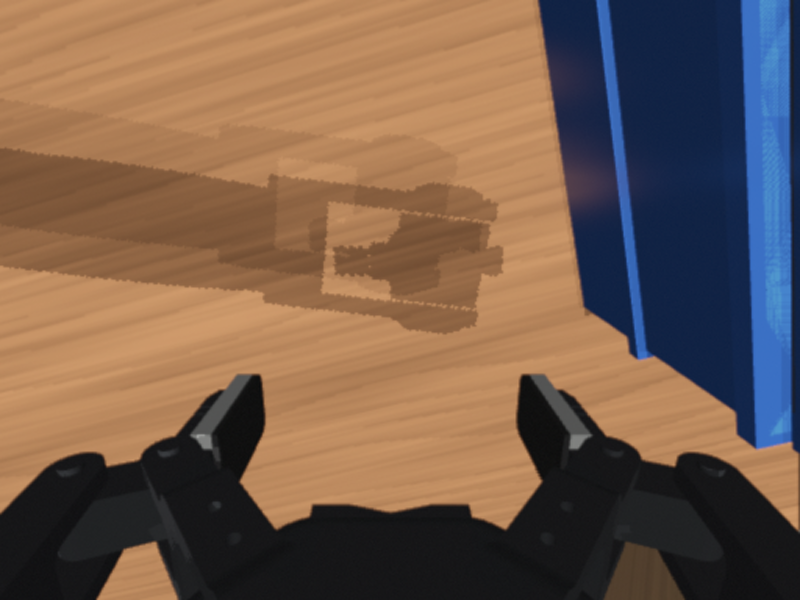

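Candidates in the top view (800x600 scale): an orange scoop with balls in the bin at (502,293), a small orange one on the bench at (618,313), a yellow one at (437,455) and a purple one at (588,468). I choose the one in the bin, since it is the larger orange one and holds the balls. I'll check it in a close crop.

```bash
python3 - <<'E'
from h import *
import pickle
d=pickle.load(open('c0.pkl','rb'))
f=d['top']['frame']
a=cv2.resize(f[125:245,270:390],(600,600),interpolation=cv2.INTER_CUBIC)  # x5
cv2.imwrite('pics/t_bin.png',a)
a=cv2.resize(f[145:205,90:160],(700,600),interpolation=cv2.INTER_CUBIC)  # x10
cv2.imwrite('pics/t_bot.png',a)
a=cv2.resize(d['side']['frame'][295:385,135:215],(640,720),interpolation=cv2.INTER_CUBIC)[:600] # x8
cv2.imwrite('pics/s_bot.png',a)
E
```

```text
(no output)
```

View pics/t_bin.png

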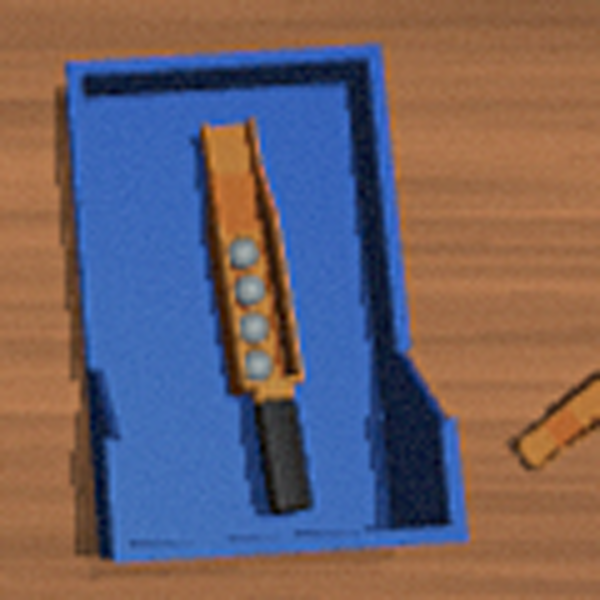

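View pics/t_bot.png

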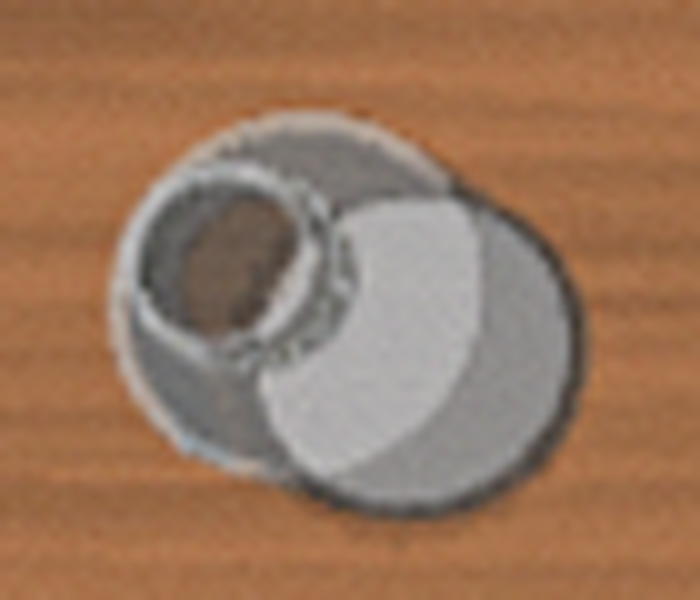

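View pics/s_bot.png

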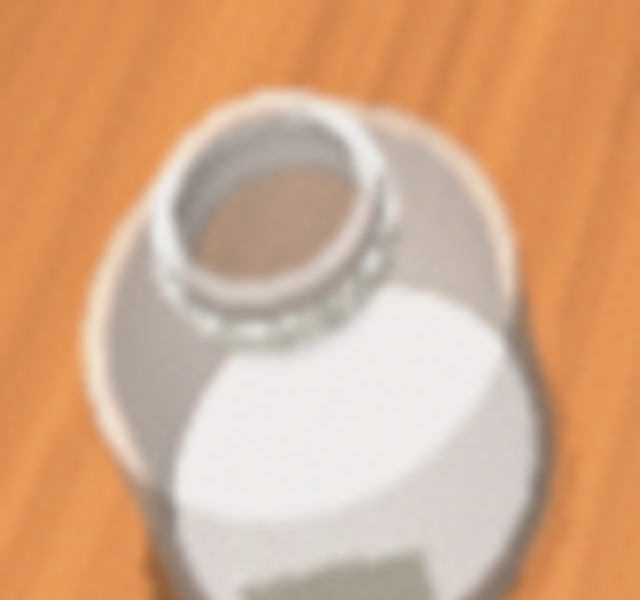

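The crop confirms it: the bin's orange scoop holds four balls at crop (243..258, 252..365) and its handle points to the bin's high back. Next I fit the poses.

```bash
cat >> h.py <<'E'
from scipy.optimize import least_squares
def fit_planar(c,model,pix,x0,z0):
    """model: Nx3 local pts, pix Nx2; returns x,y,yaw"""
    model=np.array(model,float); pix=np.array(pix,float)
    def pts(p):
        cs,s=np.cos(p[2]),np.sin(p[2])
        return model@np.array([[cs,s,0],[-s,cs,0],[0,0,1]])+[p[0],p[1],z0]
    r=least_squares(lambda p:(proj(c,pts(p))-pix).ravel(),x0,loss='soft_l1')
    return r.x, (proj(c,pts(r.x))-pix)
def unc(p,s,ox,oy): return (np.array(p,float)+0.5)/s-0.5+[ox,oy]
E
python3 - <<'E'
from h import *
import pickle
d=pickle.load(open('c0.pkl','rb')); t=d['top'];s=d['side']
cl=[(203,127),(252,121),(268,512),(312,505),(258,402),(297,400)]
m=[(.1,.013,.027),(.1,-.013,.027),(-.097,.010,.038),(-.097,-.010,.038),(-.041,.01,.038),(-.041,-.01,.038)]
x,r=fit_planar(t,m,unc(cl,5,270,125),[.6,-.15,0],.008); print('scoop',x,r.round(1).tolist())
for b in [(243,252),(250,290),(254,327),(258,365)]: print(atz(t,*unc(b,5,270,125),.020))
# bin top corners
cl=[(67,63),(382,45),(467,541),(114,562)]
m=[(.12,.075,.05),(.12,-.075,.05),(-.12,-.075,.11),(-.12,.075,.11)]
x,r=fit_planar(t,m,unc(cl,5,270,125),[.6,-.15,0],0); print('bin',x,r.round(1).tolist())
# bottle mouth
pt=unc((226,262),10,90,145); ps=unc((272,203),8,135,295)
print('bottle top',atz(t,*pt,.125),'side',atz(s,*ps,.125))
M=atz(t,*pt,.125); a=np.linspace(0,2*np.pi,60)
def over(c,x0,y0,k,w,h,name,M):
    im=cv2.resize(c['frame'][y0:y0+h,x0:x0+w],(w*k,h*k),interpolation=cv2.INTER_CUBIC)
    for rr,z,col in [(.022,.125,(0,0,255)),(.018,.125,(0,255,0)),(.044,.0,(255,0,0)),(.044,.082,(255,0,255))]:
        P=np.c_[M[0]+rr*np.cos(a),M[1]+rr*np.sin(a),0*a+z]
        q=(proj(c,P)-[x0,y0]+.5)*k-.5
        cv2.polylines(im,[q.round().astype(int)],True,col,1)
    cv2.imwrite('pics/'+name+'.png',im)
over(t,90,145,8,70,60,'o_t',M); over(s,135,295,7,80,85,'o_s',M)
E
```

```text
scoop [ 0.57401385 -0.22475419  0.12194716] [[-0.2, -0.4], [0.4, -0.4], [0.7, 1.0], [0.2, 1.4], [-0.8, -0.2], [-0.4, -0.8]]
[ 0.61004835 -0.22093933  0.02      ]
[ 0.59067628 -0.22393343  0.02      ]
[ 0.57193767 -0.22542458  0.02      ]
[ 0.55281644 -0.22689241  0.02      ]
bin [ 0.58076716 -0.21598137  0.05397589] [[1.3, 1.0], [-1.0, 1.4], [-1.3, -0.6], [1.1, -1.1]]
bottle top [0.60002387 0.25263141 0.125     ] side [0.59870534 0.25672954 0.125     ]
```

View pics/o_t.png

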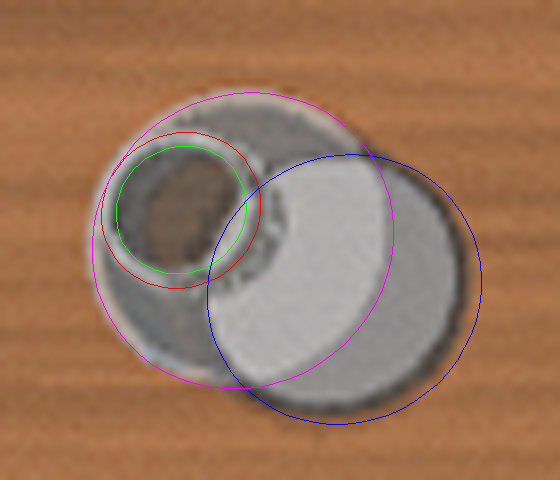

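View pics/o_s.png

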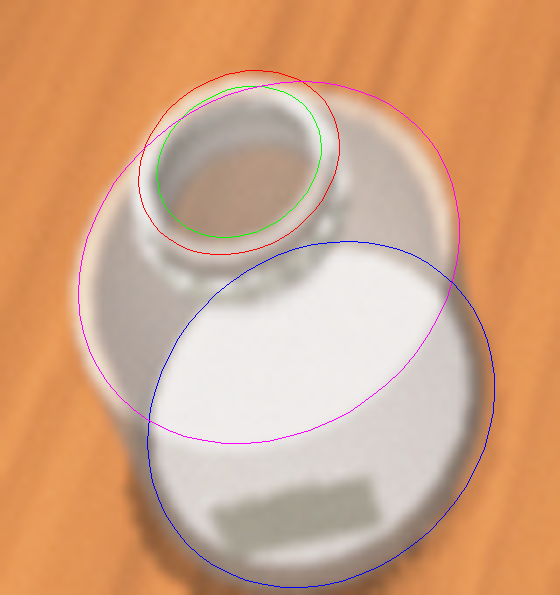

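```bash
cat >> h.py <<'E'
from scipy.spatial.transform import Rotation as Rot
def Rscoop(yaw,tip=0.,roll=0.): # tip = nose-down angle
    return Rot.from_euler('ZYX',[yaw,tip,roll]).as_matrix()
def Rtool(Rs,alpha,s):
    x=-np.cos(alpha)*Rs[:,2]+np.sin(alpha)*Rs[:,0]; y=s*Rs[:,1]
    return np.c_[x,y,np.cross(x,y)]
def rpy(R): return Rot.from_matrix(R).as_euler('xyz')
def tool_for_lip(lip,yaw,tip,alpha,s,grip=(-.067,0,.030),gd=.019,lipl=(.1,0,.01)):
    """TCP pose so that the scoop gripped at 'grip' (scoop coords at tool grasp point) has its lip at lip"""
    Rs=Rscoop(yaw,tip); Rt=Rtool(Rs,alpha,s)
    g=np.array(lip)+Rs@(np.array(grip)-np.array(lipl))
    return g+Rt[:,0]*gd, rpy(Rt)
E
python3 - <<'E'
from h import *
import pickle
d=pickle.load(open('c0.pkl','rb')); t=d['top']
k=lambda u,v,z=0:atz(t,(u+.5)*.64-.5,(v+.5)*.64-.5,z)[:2].round(3)
print('cap',k(335,245,.018),'tape',k(388,237,.024),'drv',k(314,183),k(433,180),'yellow',k(435,403),k(437,503),'tableedge',k(400,88))
M=np.array([.5995,.2555,.125])
for s in (1,-1):
  for al in (-20,0,20,35):
    for yd in range(-90,181,15):
      yaw=np.radians(yd);h=np.array([np.cos(yaw),np.sin(yaw),0])
      ok=[];q0=None
      for tip in (0,25,50):
        p,o=tool_for_lip(M-h*.006+[0,0,-.003+(0.0)],yaw,np.radians(tip),np.radians(al),s)
        q=robot.solve_ik(p,o)
        ok.append(None if q is None else np.round(q,2))
      if all(x is not None for x in ok):
        print(s,al,yd,ok[0],ok[1],ok[2])
E
```

```text
cap [0.658 0.042] tape [ 0.67  -0.045] drv [0.77  0.081] [ 0.775 -0.12 ] yellow [ 0.405 -0.12 ] [ 0.253 -0.121] tableedge [ 0.942 -0.064]
1 -20 -90 [0.41 0.3  1.55 0.35 1.17 0.29] [ 0.24  0.18  1.68  0.83  1.21 -0.04] [ 0.06  0.16  1.77  1.26  1.4  -0.33]
1 -20 -75 [0.42 0.25 1.6  0.36 1.25 0.04] [ 0.23  0.2   1.65  0.8   1.39 -0.22] [ 0.06  0.25  1.68  1.17  1.63 -0.4 ]
1 -20 -60 [ 0.42  0.21  1.66  0.36  1.33 -0.2 ] [ 0.24  0.22  1.63  0.75  1.57 -0.4 ] [ 0.08  0.32  1.58  1.08  1.84 -0.48]
1 -20 -45 [ 0.41  0.16  1.71  0.33  1.41 -0.45] [ 0.24  0.24  1.61  0.66  1.73 -0.58] [ 0.11  0.4   1.49  0.97  2.04 -0.59]
1 -20 -30 [ 0.39  0.11  1.76  0.28  1.49 -0.71] [ 0.25  0.25  1.59  0.54  1.87 -0.79] [ 0.15  0.46  1.4   0.82  2.22 -0.73]
1 -20 -15 [ 0.36  0.07  1.81  0.2   1.55 -0.98] [ 0.26  0.27  1.57  0.4   1.99 -1.02] [ 0.19  0.51  1.34  0.63  2.38 -0.92]
1 -20 0 [ 0.33  0.04  1.84  0.11  1.59 -1.26] [ 0.27  0.28  1.56  0.22  2.06 -1.27] [ 0.24  0.55  1.29  0.37  2.49 -1.19]
1 -20 15 [ 0.29  0.03  1.85  0.01  1.61 -1.54] [ 0.29  0.28  1.55  0.02  2.09 -1.54] [ 0.28  0.56  1.26  0.0
[... 14653 characters left out ...]
02  0.26  1.46  0.15  1.51 -0.52] [ 0.24  0.12  1.53 -0.25  1.42 -0.25]
-1 35 135 [-0.06  0.63  1.16  0.4   1.81 -0.84] [ 0.06  0.36  1.34  0.13  1.56 -0.73] [ 0.25  0.14  1.51 -0.23  1.36 -0.5 ]
-1 35 150 [ 0.02  0.76  0.97  0.32  1.93 -0.99] [ 0.11  0.44  1.23  0.1   1.61 -0.94] [ 0.26  0.16  1.5  -0.19  1.31 -0.76]
-1 35 165 [ 0.11  0.87  0.8   0.23  2.04 -1.16] [ 0.16  0.51  1.13  0.07  1.65 -1.15] [ 0.26  0.17  1.48 -0.14  1.27 -1.02]
-1 35 180 [ 0.19  0.96  0.66  0.13  2.12 -1.34] [ 0.22  0.56  1.07  0.04  1.68 -1.35] [ 0.28  0.18  1.47 -0.07  1.24 -1.28]<stdin>:13: UserWarning: Gimbal lock detected. Setting third angle to zero since it is not possible to uniquely determine all angles.
```

```bash
cat >> h.py <<'E'
def wcam(save):
    p=np.array(robot.get_eef_pos()); o=np.array(robot.get_tcp_rot())
    c=robot.camera('wrist')
    T=np.eye(4);T[:3,:3]=Rot.from_euler('xyz',o).as_matrix();T[:3,3]=p
    W=np.linalg.inv(T@np.array(c['T_tool_cam']))
    c['rvec']=cv2.Rodrigues(W[:3,:3])[0].ravel(); c['tvec']=W[:3,3]
    cv2.imwrite('pics/'+save+'.png',cv2.resize(c['frame'],None,fx=1.5,fy=1.5,interpolation=cv2.INTER_CUBIC))
    import pickle; pickle.dump(c,open(save+'.pkl','wb'))
    return c
E
python3 - <<'E' 2>/dev/null
from h import *
print(robot.camera('wrist')['T_tool_cam'])
robot.goto([.56,.22,.33],rpy(Rtool(Rscoop(np.pi/2),0,-1)))
c=wcam('wb'); print(proj(c,[.5995,.2555,.125]),robot.get_clock(),robot.get_eef_pos())
robot.goto([.57,-.224,.25],rpy(Rtool(Rscoop(.115),0,-1)))
c=wcam('ws'); print(robot.get_clock(),robot.get_wrist_force(),robot.get_joint_positions())
E
```

```text
[[ 1.04753722e-03 -2.84803059e-01  9.58585479e-01 -1.43758834e-01]
 [ 9.99999375e-01  6.73519186e-04 -8.92686425e-04  6.42838602e-04]
 [-3.91385887e-04  9.58585815e-01  2.84803586e-01 -7.34290457e-02]
 [ 0.00000000e+00  0.00000000e+00  0.00000000e+00  1.00000000e+00]]
[[282.32708931 142.87050332]] 2.2667 [0.5595411  0.22090549 0.32971348]
3.975 [-0.77933622 -0.50396493 -0.07494837] [-4.94122851e-01  1.24315159e-02  1.62220927e+00  2.56839854e-04
  1.50626433e+00  9.59796891e-01]
```

View pics/wb.png

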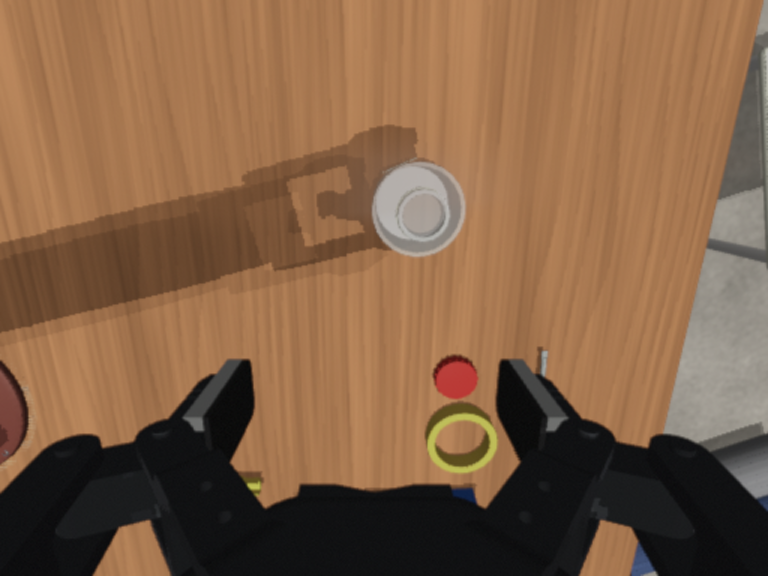

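View pics/ws.png

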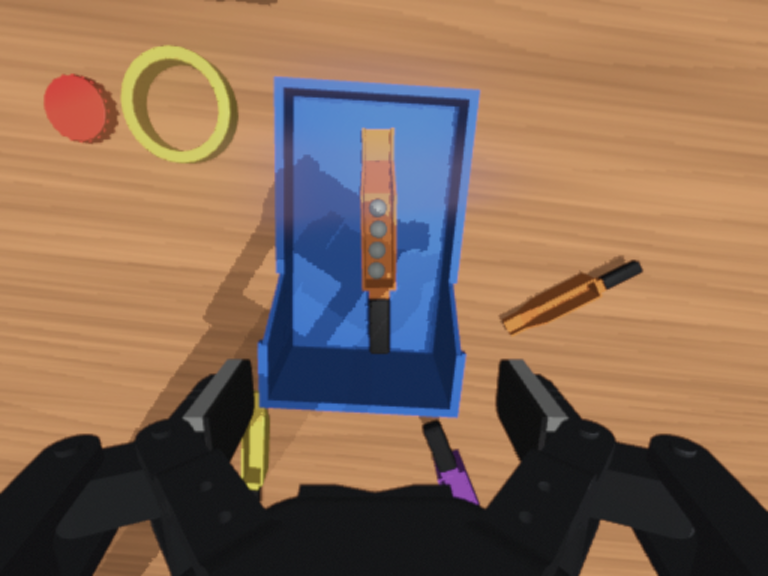

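Wrist view 1 shows the mouth at about (423,214), under 1 px from my prediction. View 2 shows the scoop with four balls, aligned with the hand: spout (378,130), handle end (380,352).

```bash
python3 - <<'E' 2>/dev/null
from h import *
import pickle
b=pickle.load(open('wb.pkl','rb')); s=pickle.load(open('ws.pkl','rb'))
f=b['frame'][90:190,230:330]; cv2.imwrite('pics/wbc.png',cv2.resize(f,None,fx=6,fy=6,interpolation=cv2.INTER_CUBIC))
f=s['frame'][75:245,190:310]; cv2.imwrite('pics/wsc.png',cv2.resize(f,None,fx=3.5,fy=3.5,interpolation=cv2.INTER_CUBIC))
E
```

```text
(no output)
```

View pics/wbc.png

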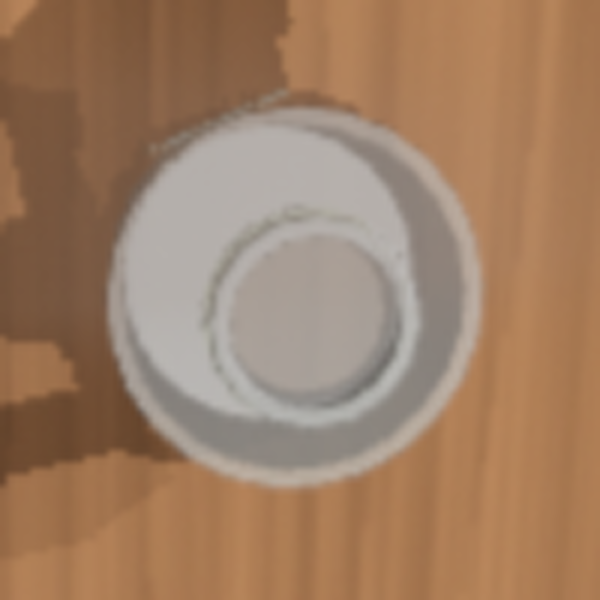

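View pics/wsc.png

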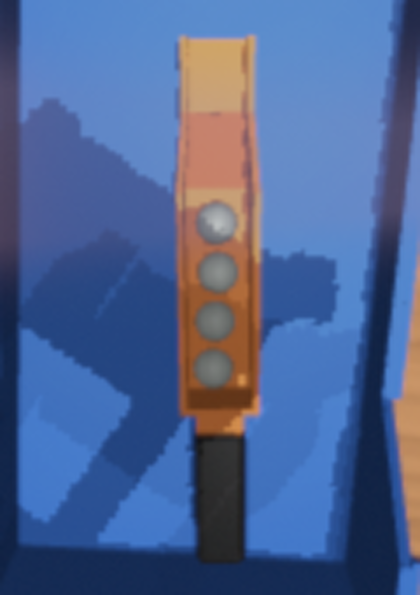

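```bash
python3 - <<'E' 2>/dev/null
from h import *
import pickle
b=pickle.load(open('wb.pkl','rb')); s=pickle.load(open('ws.pkl','rb'))
print('mouth',atz(b,*unc((317,322),6,230,90),.125))
cl=[(180,38),(256,38),(198,561),(244,561),(194,436),(243,436)]
m=[(.1,.013,.027),(.1,-.013,.027),(-.097,.010,.038),(-.097,-.010,.038),(-.041,.01,.038),(-.041,-.01,.038)]
x,r=fit_planar(s,m,unc(cl,3.5,190,75),[.57,-.22,.12],.008); print('scoop',x,r.round(1).tolist())
for bb in [(216,222),(217,271),(214,321),(213,369)]: print(atz(s,*unc(bb,3.5,190,75),.020))
E
```

```text
mouth [0.59962917 0.2550291  0.125     ]
scoop [ 0.57239838 -0.22561537  0.12336396] [[0.1, -0.0], [-0.3, -0.2], [-0.9, 1.9], [0.4, 1.8], [-0.2, -0.9], [0.8, -1.0]]
[ 0.60733192 -0.22045322  0.02      ]
[ 0.58876899 -0.22305973  0.02      ]
[ 0.56908031 -0.22422496  0.02      ]
[ 0.54970348 -0.22612341  0.02      ]
```

```bash
python3 - <<'E' 2>/dev/null
from h import *
o=rpy(Rtool(Rscoop(.12),0,-1))
robot.goto([.579,-.2235,.12],o)
print(robot.move_straight([.579,-.2235,.015],vel=.08,max_force=8),robot.get_eef_pos())
robot.grasp(40); print(robot.get_grip_width(),robot.get_clock())
cam('side','s1')
f0=np.array(robot.get_wrist_force())
robot.move_straight([.579,-.2235,.05],vel=.06)
robot.move_straight([.579,-.2235,.20],vel=.12)
print(np.array(robot.get_wrist_force())-f0,robot.get_grip_width(),robot.get_clock())
c=cam('side'); cv2.imwrite('pics/s2.png',cv2.resize(c['frame'],(800,600)))
E
```

```text
False [ 0.57954056 -0.22379533  0.01578358]
0.029292524311182396 6.575
[ 0.15774124  1.18881446 -4.51546793] 0.02930956605560749 8.7583
```

View pics/s2.png

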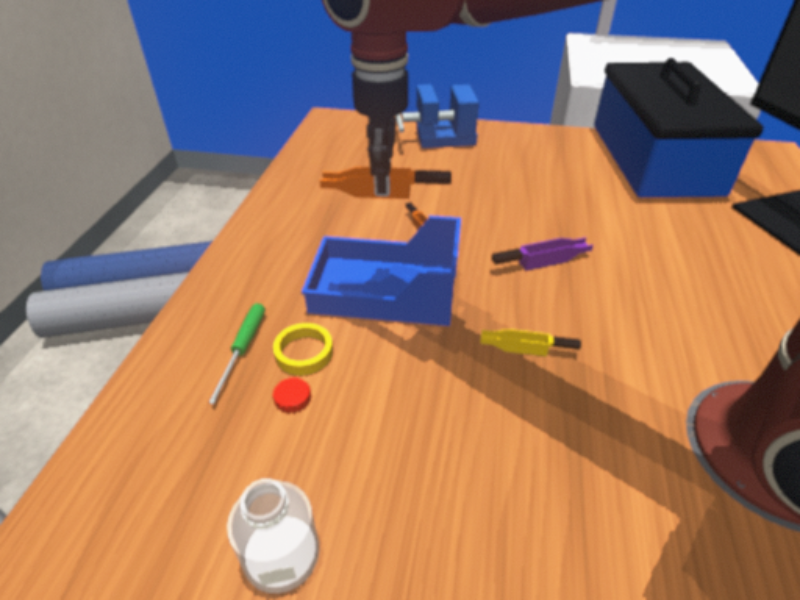

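The side view shows the scoop level at (385,182), clear of the bin. Now I set it down on the bench between bin and bottle.

```bash
python3 - <<'E' 2>/dev/null
from h import *
o=rpy(Rtool(Rscoop(np.radians(75)),0,-1))
robot.move_straight([.50,0.0,.20],vel=.12,orientation=o)
robot.move_straight([.50,0.0,.03],vel=.12)
robot.dwell(.2)
print(robot.get_wrist_force(),robot.get_clock())
print(robot.move_straight([.50,0.0,.0065],vel=.02,max_force=3),robot.get_eef_pos())
c=cam('side'); cv2.imwrite('pics/s3.png',cv2.resize(c['frame'],(800,600)))
robot.open(); robot.dwell(.3); print(robot.get_clock())
robot.move_straight([.50,0.0,.15],vel=.15)
robot.goto([.50,-.04,.25],rpy(Rtool(Rscoop(np.radians(75)),0,-1)))
wcam('ws4'); 
c=cam('top','t4'); import pickle; pickle.dump(c,open('t4.pkl','wb'))
cv2.imwrite('pics/t4.png',cv2.resize(c['frame'],(800,600)))
print(robot.get_clock())
E
```

```text
[ 0.19026341  0.09028457 -2.29377587] 12.7
True [4.99807702e-01 2.50856211e-05 7.33025283e-03]
14.6833
16.4
```

View pics/ws4.png

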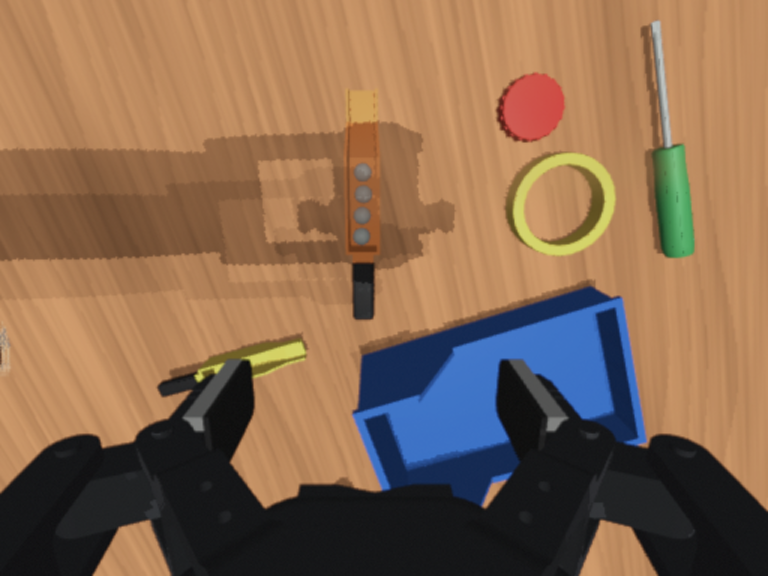

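View pics/s3.png

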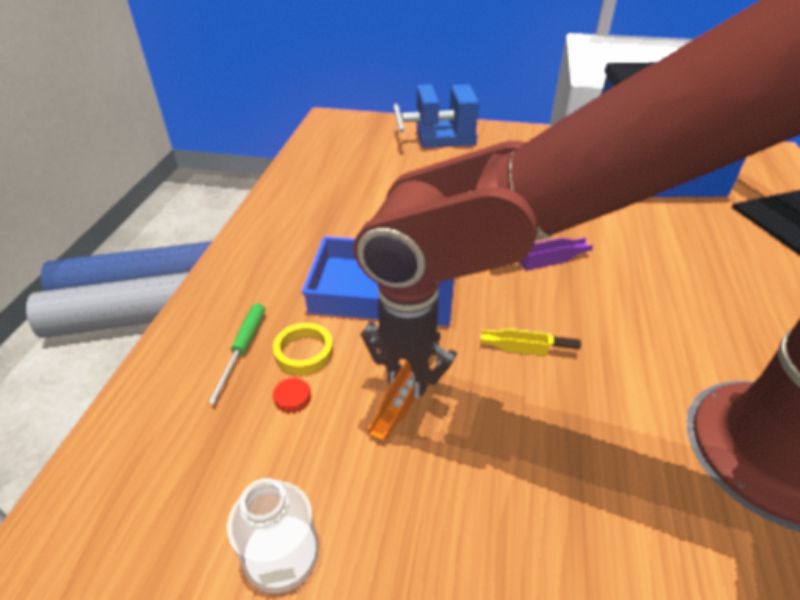

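View pics/t4.png

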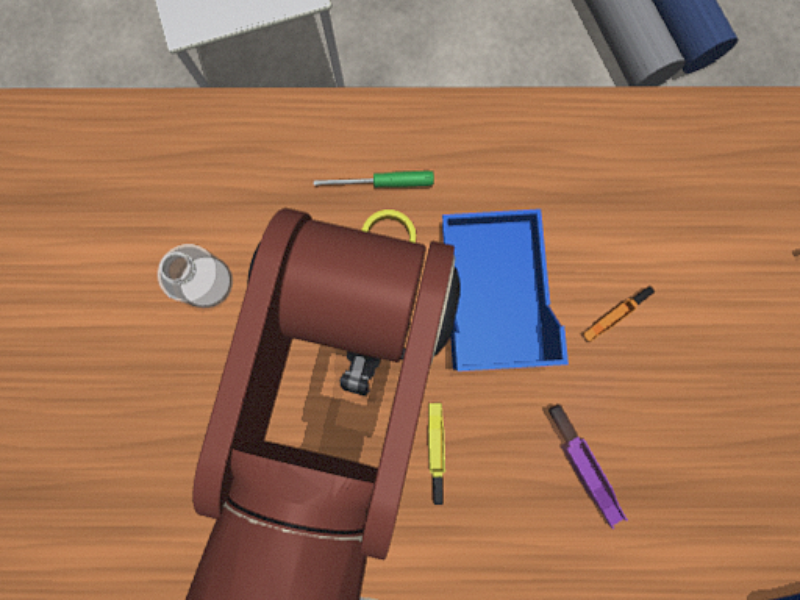

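The wrist view shows the scoop flat on the bench with all four balls (362,172..237): spout end at (362,90), handle end (363,318). I measure it closely.

```bash
python3 - <<'E' 2>/dev/null
from h import *
import pickle
s=pickle.load(open('ws4.pkl','rb'))
f=s['frame'][50:220,190:300]; cv2.imwrite('pics/ws4c.png',cv2.resize(f,None,fx=3.5,fy=3.5,interpolation=cv2.INTER_CUBIC))
E
```

```text
(no output)
```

View pics/ws4c.png

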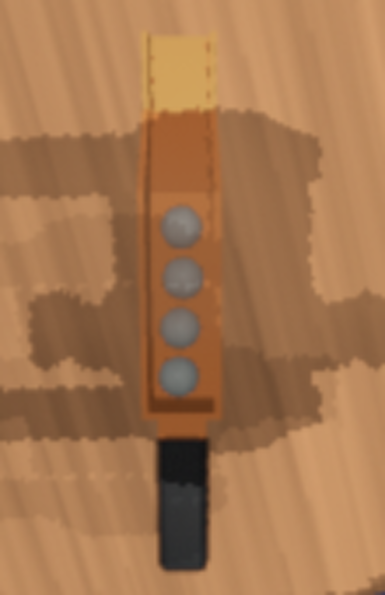

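```bash
python3 - <<'E' 2>/dev/null
from h import *
import pickle
s=pickle.load(open('ws4.pkl','rb'))
m=[(.1,.013,.027),(.1,-.013,.027),(-.097,.010,.022),(-.097,-.010,.022),(-.041,.01,.038),(-.041,-.01,.038)]
cl=[(142,34),(217,34),(159,571),(206,571),(159,438),(208,438)]
x,r=fit_planar(s,m,unc(cl,3.5,190,50),[.5,0,1.3],0); print('scoop',x,r.round(1).tolist())
pred=np.array([.4998,0])-0.006*np.array([np.cos(1.309),np.sin(1.309)]); print('from grip',pred)
def P(l):
    return proj(s,(Rscoop(x[2])@np.array(l).T).T+[x[0],x[1],0])
for b in [(181,228),(182,278),(180,328),(179,377)]:
    w=atz(s,*unc(b,3.5,190,50),.012); print((Rscoop(x[2]).T@(w-[x[0],x[1],0])).round(4))
E
```

```text
scoop [ 0.49725044 -0.00619679  1.30683839] [[0.1, 0.4], [0.1, 0.5], [0.1, -2.2], [0.6, -2.2], [-1.1, 0.3], [0.0, 0.3]]
from grip [ 0.4982471  -0.00579556]
[0.0355 0.0005 0.012 ]
[0.0169 0.0002 0.012 ]
[-0.0023  0.0011  0.012 ]
[-0.0217  0.0016  0.012 ]
```

```bash
cat >> h.py <<'E'
AL=np.radians(20); YAW=1.3075; SX=np.array([.4975,-.0060,0]); M=np.array([.5996,.2550,.125])
E
python3 - <<'E' 2>/dev/null
from h import *
Rs=Rscoop(YAW);Rt=Rtool(Rs,AL,-1);o=rpy(Rt)
g=SX+Rs@np.array([-.067,0,.030]); tcp=g+Rt[:,0]*.019
robot.goto(tcp-Rt[:,0]*.10,o)
print(robot.move_straight(tcp,vel=.1,max_force=8),robot.get_eef_pos(),tcp)
robot.grasp(100); print(robot.get_grip_width(),robot.get_clock())
robot.dwell(.1);print(robot.get_eef_pos())
c=cam('side','s5')
robot.move_straight(tcp+[0,0,.05],vel=.06)
wcam('ws5')
c=cam('side'); cv2.imwrite('pics/s5c.png',cv2.resize(c['frame'][200:320,180:340],None,fx=5,fy=5,interpolation=cv2.INTER_CUBIC))
print(robot.get_clock(),robot.get_eef_pos())
E
```

```text
False [ 0.48239005 -0.0648451   0.01285145] [ 0.48175357 -0.06441657  0.01214584]
0.01851821257884622 18.85
[ 0.48195617 -0.06458184  0.01247445]
20.0833 [ 0.48132701 -0.06421844  0.06155648]
```

View pics/s5c.png

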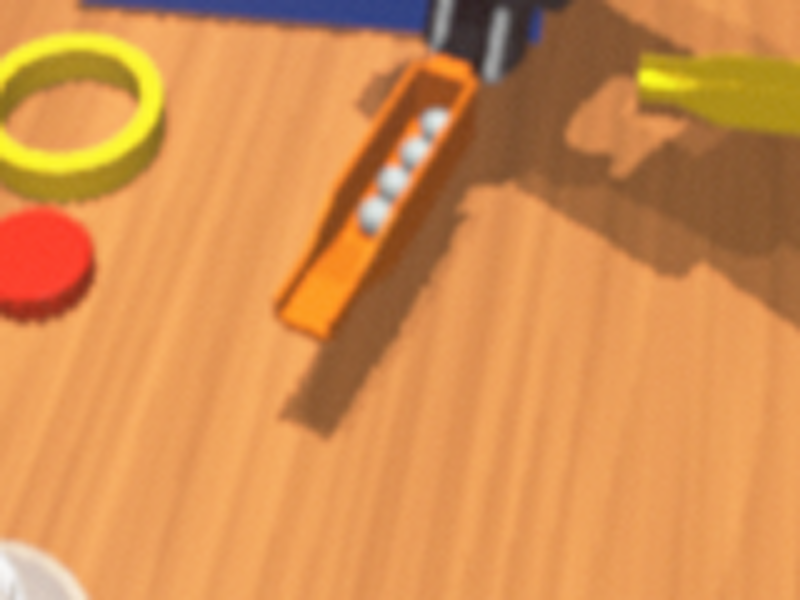

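View pics/ws5.png

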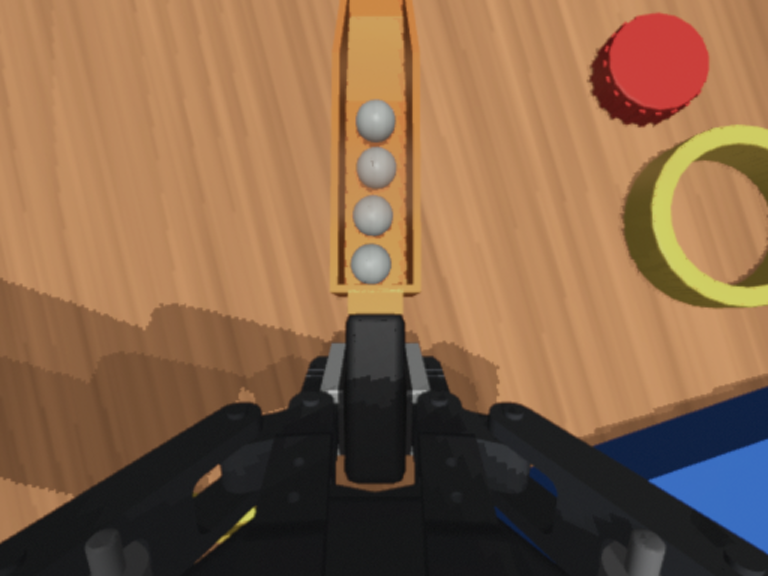

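```bash
python3 - <<'E' 2>/dev/null
from h import *
c=cam('side')
R=Rot.from_euler('xyz',robot.get_tcp_rot()).as_matrix(); p=np.array(robot.get_eef_pos())
g=p-R[:,0]*.019
im=cv2.resize(c['frame'][200:320,180:340],None,fx=5,fy=5,interpolation=cv2.INTER_CUBIC)
L=np.array([(.1,.013,.027),(.1,-.013,.027),(.1,.013,.013),(.1,-.013,.013),(-.035,.015,.036),(-.035,-.015,.036)])
for tip,col in ((-.05,(255,0,0)),(0,(0,255,0)),(.05,(255,0,255))):
    q=(proj(c,((L-[-.067,0,.03])@Rscoop(YAW,tip).T)+g)-[180,200]+.5)*5-.5
    print(tip,q.round(0).tolist())
    for k in q: cv2.circle(im,tuple(int(v) for v in k.round()),3,col,1)
cv2.imwrite('pics/s6.png',im)
E
```

```text
-0.05 [[336.0, 305.0], [276.0, 281.0], [336.0, 328.0], [277.0, 305.0], [482.0, 75.0], [419.0, 54.0]]
0 [[336.0, 318.0], [277.0, 295.0], [337.0, 340.0], [279.0, 316.0], [482.0, 78.0], [419.0, 57.0]]
0.05 [[337.0, 331.0], [278.0, 307.0], [338.0, 351.0], [281.0, 327.0], [481.0, 81.0], [419.0, 60.0]]
```

View pics/s6.png

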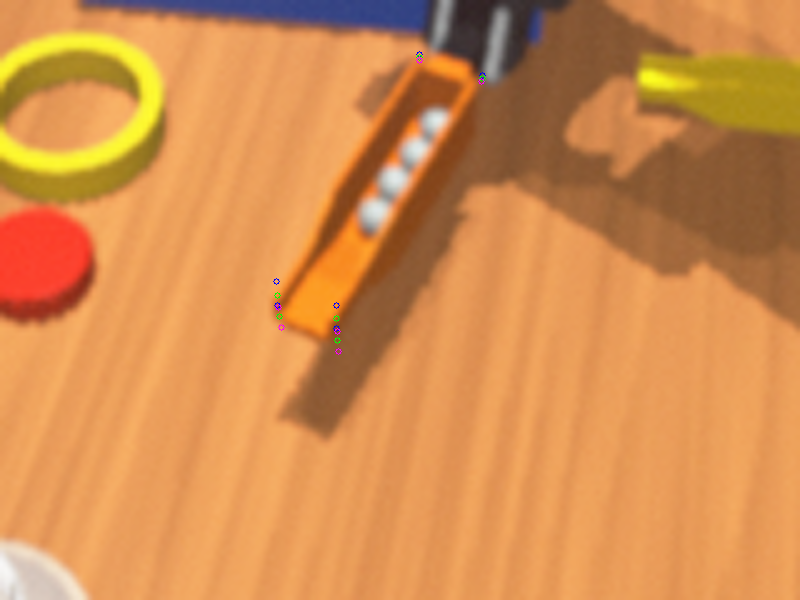

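The scoop is level to within about 0.01 rad. Raise it and bring the lip over the mouth.

```bash
cat >> h.py <<'E'
H=np.array([np.cos(YAW),np.sin(YAW),0])
E
python3 - <<'E' 2>/dev/null
from h import *
import pickle
p0=np.array(robot.get_eef_pos())
p,o=tool_for_lip(M-H*.006+[0,0,.022],YAW,0,AL,-1)
robot.move_straight([p0[0],p0[1],p[2]],vel=.12,orientation=o)
robot.move_straight(p,vel=.12)
robot.dwell(.3)
R=Rot.from_euler('xyz',robot.get_tcp_rot()).as_matrix(); pp=np.array(robot.get_eef_pos()); print(pp-p)
g=pp-R[:,0]*.019
Rs=np.c_[np.cross(-R[:,1],R[:,2]*0+0),-R[:,1],R[:,2]] if 0 else Rscoop(YAW)
L=np.array([(.1,.013,.027),(.1,-.013,.027),(.1,.013,.013),(.1,-.013,.013),(.1,.008,.01),(.1,-.008,.01)])
W=(L-[-.067,0,.03])@Rs.T+g
a=np.linspace(0,2*np.pi,60)
for n,(x0,y0) in dict(side=(130,260),top=(85,130)).items():
    c=robot.camera(n); pickle.dump(c,open(n+'7.pkl','wb'))
    w,h=100,80
    im=cv2.resize(c['frame'][y0:y0+h,x0:x0+w],None,fx=7,fy=7,interpolation=cv2.INTER_CUBIC)
    cv2.imwrite('pics/%s7.png'%n,im)
    tr=lambda P:((proj(c,P)-[x0,y0]+.5)*7-.5).round().astype(int)
    for k in tr(W): cv2.circle(im,tuple(int(v) for v in k),3,(0,255,0),1)
    cv2.polylines(im,[tr(np.c_[M[0]+.018*np.cos(a),M[1]+.018*np.sin(a),0*a+.125])],True,(0,0,255),1)
    cv2.imwrite('pics/%s7o.png'%n,im)
wcam('w7')
print(robot.get_clock(),robot.get_wrist_force())
E
```

```text
[-2.80235235e-05 -2.29704223e-04  3.09820690e-05]
23.0667 [ 0.00825783 -0.06924246 -2.19024648]
```

View pics/side7o.png

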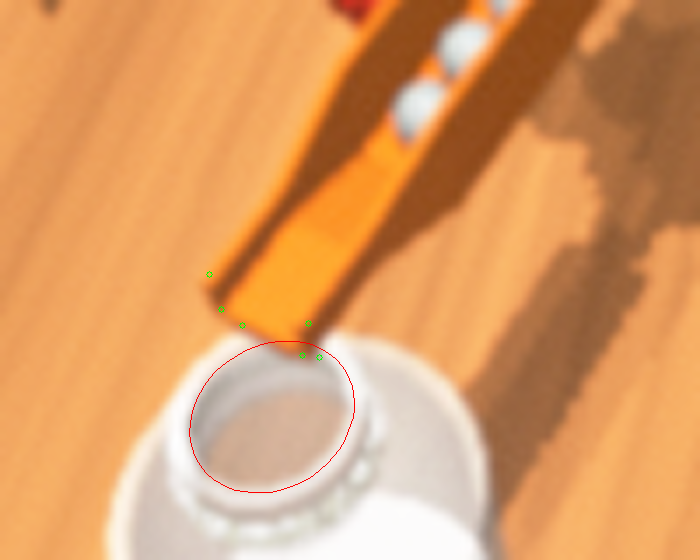

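View pics/top7o.png

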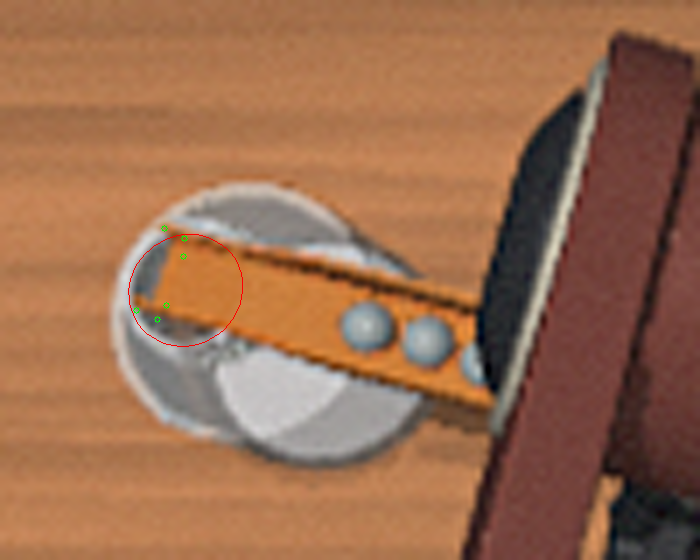

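View pics/w7.png

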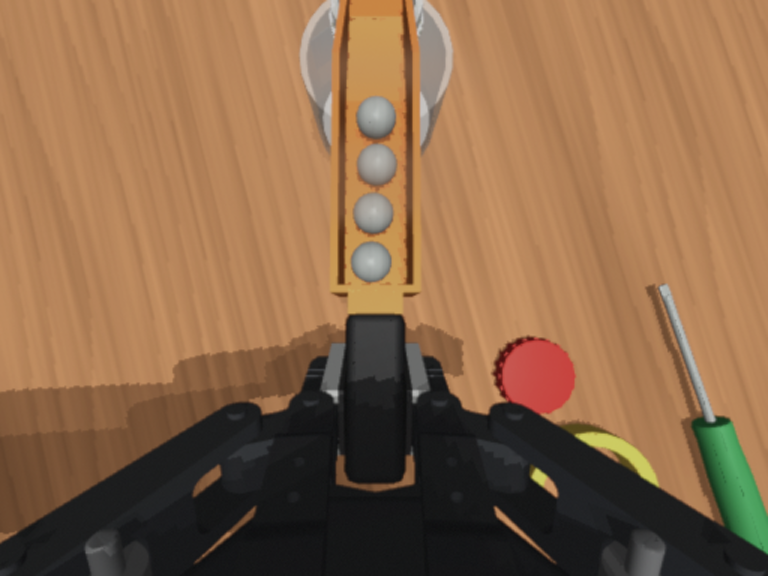

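Both views agree that the lip is over the mouth: spout end at side (265,340) and top (150,270), with the mouth circle just behind and below. I lower with a light force stop.

```bash
python3 - <<'E' 2>/dev/null
from h import *
fs=[]
for i in range(10): robot.dwell(.03); fs.append(robot.get_wrist_force())
fs=np.array(fs); print(fs.mean(0).round(3),fs.std(0).round(3))
p,o=tool_for_lip(M-H*.006+[0,0,.004],YAW,0,AL,-1)
print(robot.move_straight(p,vel=.03,max_force=2))
robot.dwell(.2)
fs=[]
for i in range(10): robot.dwell(.03); fs.append(robot.get_wrist_force())
f0=np.array(fs).mean(0); print(f0.round(3),(np.array(robot.get_eef_pos())-p).round(4))
p,o=tool_for_lip(M-H*.006+[0,0,-.008],YAW,0,AL,-1)
print(robot.move_straight(p,vel=.006,max_force=1.0))
robot.dwell(.2)
fs=[]
for i in range(10): robot.dwell(.03); fs.append(robot.get_wrist_force())
f1=np.array(fs).mean(0); print((f1-f0).round(3),(np.array(robot.get_eef_pos())-p).round(4),robot.get_clock())
np.save('f0.npy',f0)
E
```

```text
[-0.037  0.004 -2.144] [0.358 0.559 0.425]
False
[-0.005 -0.086 -2.059] [0. 0. 0.]
True
[ 2.132 -0.194  3.339] [-0.0009 -0.      0.0037] 26.3917
```

```bash
python3 - <<'E' 2>/dev/null
from h import *
f0=np.load('f0.npy')
fs=[]
for i in range(10): robot.dwell(.03); fs.append(robot.get_wrist_force())
fs=np.array(fs)-f0; print(fs.mean(0).round(2),fs.std(0).round(2))
p,o=tool_for_lip(M-H*.006+[0,0,-.008],YAW,0,AL,-1)
print((np.array(robot.get_eef_pos())-p).round(4), robot.get_wrist_torque())
for n,(x0,y0) in dict(side=(130,260),top=(85,130)).items():
    c=robot.camera(n)
    cv2.imwrite('pics/%s8.png'%n,cv2.resize(c['frame'][y0:y0+80,x0:x0+100],None,fx=7,fy=7,interpolation=cv2.INTER_CUBIC))
print(robot.get_clock())
E
```

```text
[2.57 0.03 3.7 ] [0.34 0.5  0.5 ]
[-0.0011 -0.      0.0035] [ 0.39685567 -0.54677928 -0.57223906]
26.825
```

View pics/side8.png

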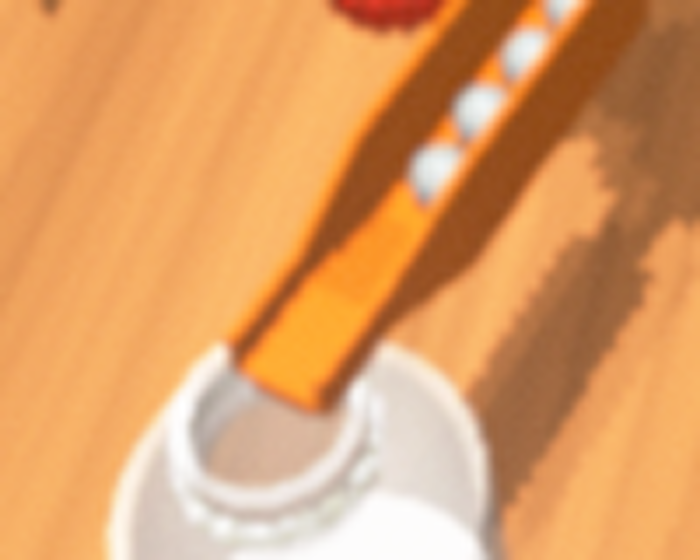

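View pics/top8.png

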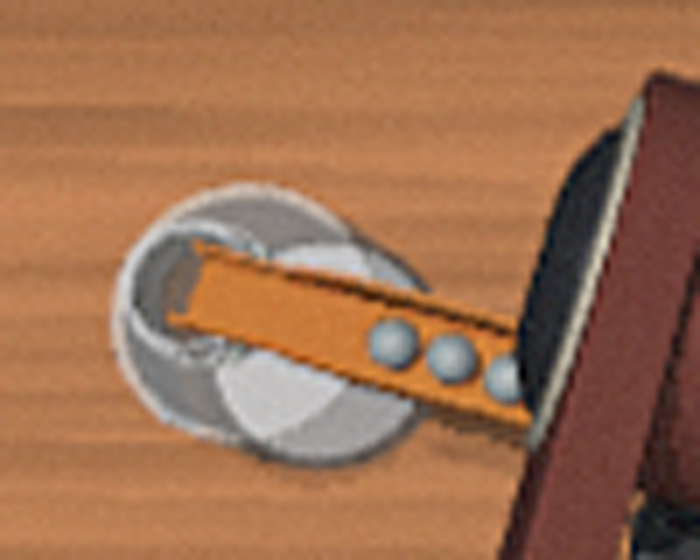

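Lip is inside the mouth with the spout on the near rim, but the load (Fz 3.7 N, Fx 2.6 N) is higher than I want. Ease up and re-centre.

```bash
cat >> h.py <<'E'
def meanF(n=12):
    fs=[]
    for i in range(n): robot.dwell(.025); fs.append(robot.get_wrist_force())
    return np.array(fs).mean(0)
E
python3 - <<'E' 2>/dev/null
from h import *
f0=np.load('f0.npy')
for z in (-.0035,):
    p,o=tool_for_lip(M-H*.006+[0,0,z],YAW,0,AL,-1)
    robot.move_straight(p,vel=.01,orientation=o)
    print(z,(meanF()-f0).round(2),(np.array(robot.get_eef_pos())-p).round(4),robot.get_wrist_torque().round(2),(np.array(robot.get_tcp_rot())-o).round(3),robot.get_clock())
E
```

```text
-0.0035 [1.33 0.08 2.93] [-0.0003  0.     -0.0002] [ 0.14 -0.17 -0.18] [-6.281e+00  0.000e+00  2.000e-03] 27.45
```

```bash
python3 - <<'E' 2>/dev/null
from h import *
f0=np.load('f0.npy')
for z in (.001,-.001,-.002,-.003):
    p,o=tool_for_lip(M-H*.006+[0,0,z],YAW,0,AL,-1)
    robot.move_straight(p,vel=.015,orientation=o)
    f=meanF(8)-f0
    print(z,f.round(2),(np.array(robot.get_eef_pos())-p).round(4),robot.get_wrist_torque().round(2),round(robot.get_clock(),2))
    if f[2]>1.3: break
E
```

```text
0.001 [ 0.04 -0.03 -0.1 ] [-0.0002 -0.     -0.0003] [-0.39  0.13 -0.01] 28.1
-0.001 [-0.33 -0.05  0.22] [0. 0. 0.] [-0.41  0.1   0.01] 28.58
-0.002 [-0.15 -0.11 -0.11] [-0.  0. -0.] [-0.37  0.09 -0.02] 29.03
-0.003 [ 0.02 -0.07  0.94] [0.0002 0.     0.0002] [-0.23  0.04 -0.07] 29.48
```

```bash
python3 - <<'E' 2>/dev/null
from h import *
f0=np.load('f0.npy')
print((meanF(24)-f0).round(2))
c=robot.camera('side')
cv2.imwrite('pics/side9.png',cv2.resize(c['frame'][260:340,130:230],None,fx=7,fy=7,interpolation=cv2.INTER_CUBIC))
print(robot.get_wrist_torque().round(2),robot.get_clock())
E
```

```text
[ 0.34 -0.31  1.03]
[-0.17 -0.05 -0.16] 30.1333
```

View pics/side9.png

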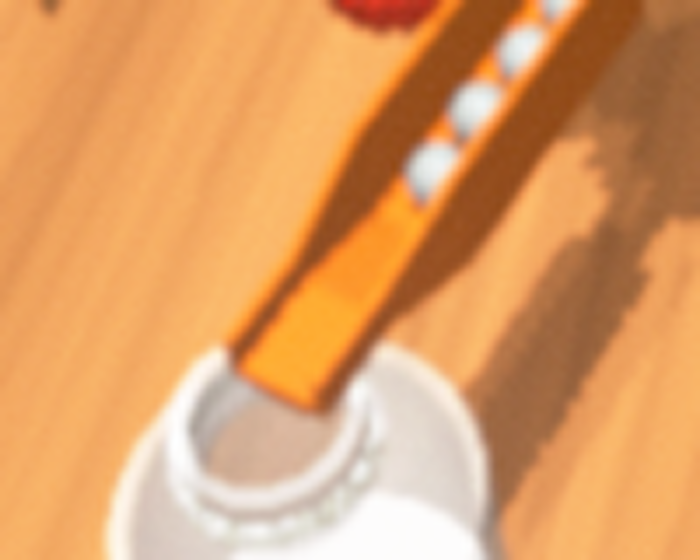

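The load is steady at about 1 N, with the level lip inside the mouth (side view, spout end at (285,385)). Now tip about the rim in 5° steps, watching the force.

```bash
cat >> h.py <<'E'
def lip_at(th):
    c,s=np.cos(th),np.sin(th); r=min(1,th/np.radians(15))
    return M+H*(-.0124+.0064*c-.003*s+.0015*s/.77)+np.array([0,0,-.0064*s-.003*c+.0015*r])
E
python3 - <<'E' 2>/dev/null
from h import *
f0=np.load('f0.npy')
for d in range(5,51,5):
    th=np.radians(d); p,o=tool_for_lip(lip_at(th),YAW,th,AL,-1)
    robot.move_straight(p,vel=.08,orientation=o)
    f=np.array(robot.get_wrist_force())-f0
    print(d,f.round(1),round(robot.get_clock(),2))
    if d in(20,): 
        f=meanF(6)-f0; print('mean',f.round(2))
        if np.linalg.norm(f)>3.5: print('STOP');break
robot.dwell(.5)
c=robot.camera('side')
cv2.imwrite('pics/side10.png',cv2.resize(c['frame'][220:380,110:270],None,fx=3.7,fy=3.7,interpolation=cv2.INTER_CUBIC))
c=robot.camera('top')
cv2.imwrite('pics/top10.png',cv2.resize(c['frame'][130:210,85:185],None,fx=7,fy=7,interpolation=cv2.INTER_CUBIC))
wcam('w10'); print((meanF(6)-f0).round(2),robot.get_clock())
E
```

```text
5 [ 0.  -0.2 -0.5] 30.46
10 [ 0.1  0.3 -0. ] 30.78
15 [ 0.6  1.1 -0.8] 31.11
20 [ 0.3  0.1 -0.5] 31.43
mean [ 0.16  0.44 -0.25]
25 [-0.3  1.1  0.2] 31.89
30 [ 0.1  0.2 -0. ] 32.21
35 [0.7 2.1 0.8] 32.52
40 [0.4 0.  0.6] 32.84
45 [-0.4  0.3  0.9] 33.16
50 [1.1 0.7 0.3] 33.48
[-0.27  0.26  0.57] 34.275
```

View pics/side10.png

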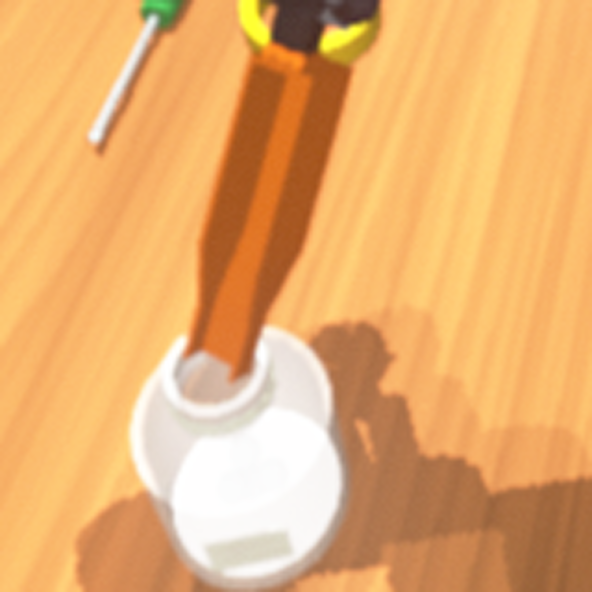

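View pics/w10.png

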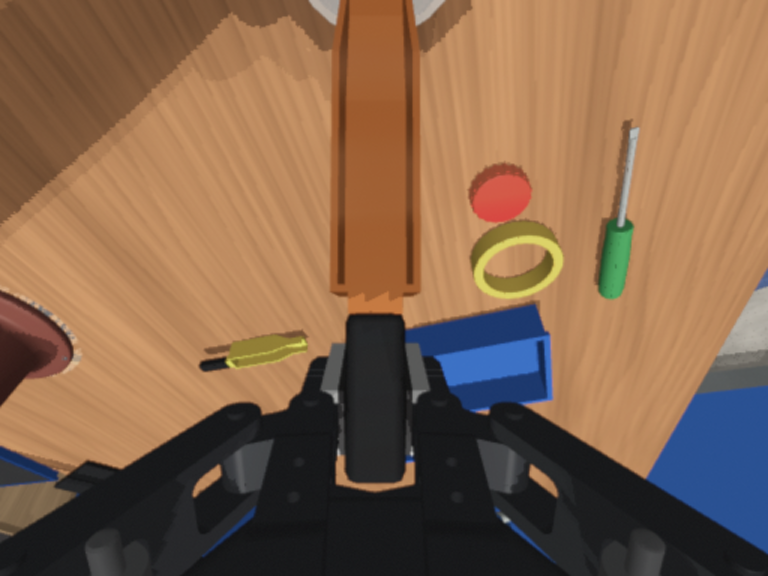

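The scoop is empty in both views; the bottle stands. I retrace the tip to level, lift out and lay the scoop back where it was.

```bash
python3 - <<'E' 2>/dev/null
from h import *
import pickle
for d in range(45,-1,-5):
    th=np.radians(d); p,o=tool_for_lip(lip_at(th)+[0,0,.001],YAW,th,AL,-1)
    robot.move_straight(p,vel=.10,orientation=o)
p,o=tool_for_lip(M-H*.006+[0,0,.03],YAW,0,AL,-1)
robot.move_straight(p,vel=.06,orientation=o)
Rs=Rscoop(YAW);Rt=Rtool(Rs,AL,-1)
g=SX+Rs@np.array([-.067,0,.030]); tcp=g+Rt[:,0]*.019
robot.move_straight([tcp[0],tcp[1],p[2]],vel=.15)
robot.move_straight(tcp+[0,0,.03],vel=.15)
c=robot.camera('side')
cv2.imwrite('pics/s11.png',cv2.resize(c['frame'],(800,600)))
wcam('w11'); print(robot.get_clock())
E
```

```text
40.1417
```

View pics/s11.png

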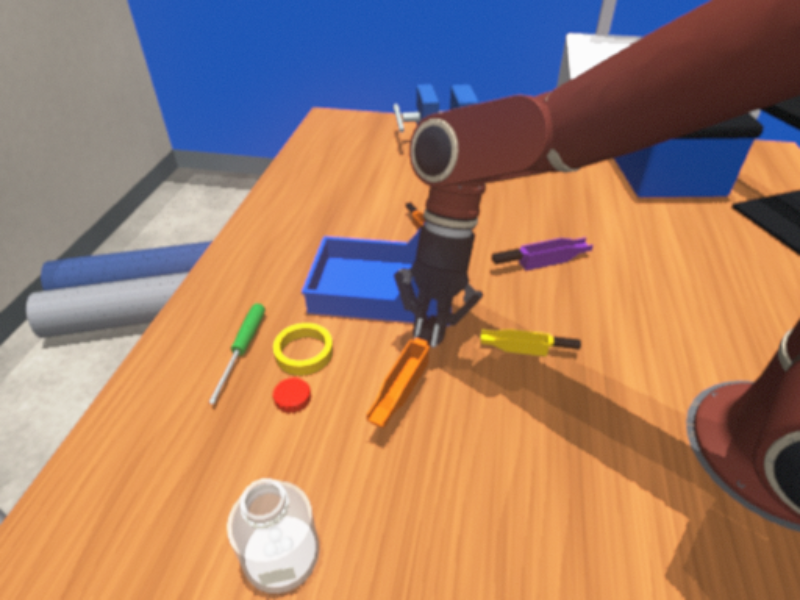

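```bash
python3 - <<'E' 2>/dev/null
from h import *
import pickle
Rs=Rscoop(YAW);Rt=Rtool(Rs,AL,-1);o=rpy(Rt)
g=SX+Rs@np.array([-.067,0,.030]); tcp=g+Rt[:,0]*.019
print(robot.move_straight(tcp+[0,0,.0003],vel=.025,max_force=3),np.array(robot.get_eef_pos())-tcp)
robot.open(); robot.dwell(.3)
p=np.array(robot.get_eef_pos())
robot.move_straight(p-Rt[:,0]*.12,vel=.12)
robot.goto([.42,-.12,.32],rpy(Rtool(Rs,0,-1)))
robot.dwell(.2)
wcam('w12')
for n in('side','top'):
    c=robot.camera(n); pickle.dump(c,open(n+'12.pkl','wb'))
    cv2.imwrite('pics/%s12.png'%n,cv2.resize(c['frame'],(800,600)))
c=pickle.load(open('side12.pkl','rb'));cv2.imwrite('pics/bot12.png',cv2.resize(c['frame'][295:385,135:215],None,fx=6.5,fy=6.5,interpolation=cv2.INTER_CUBIC))
print(robot.get_clock())
E
```

```text
True [-1.89329012e-04  1.85865311e-06  2.78118092e-04]
44.6
```

View pics/side12.png

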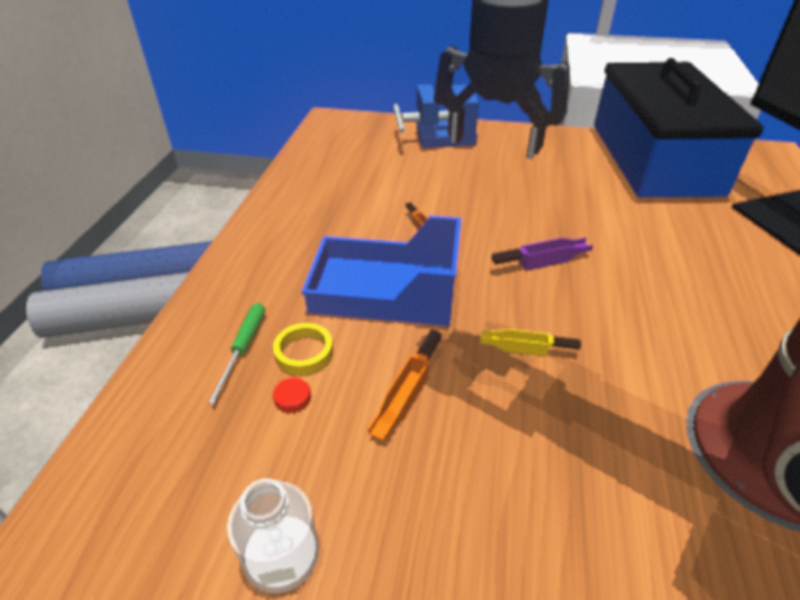

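View pics/w12.png

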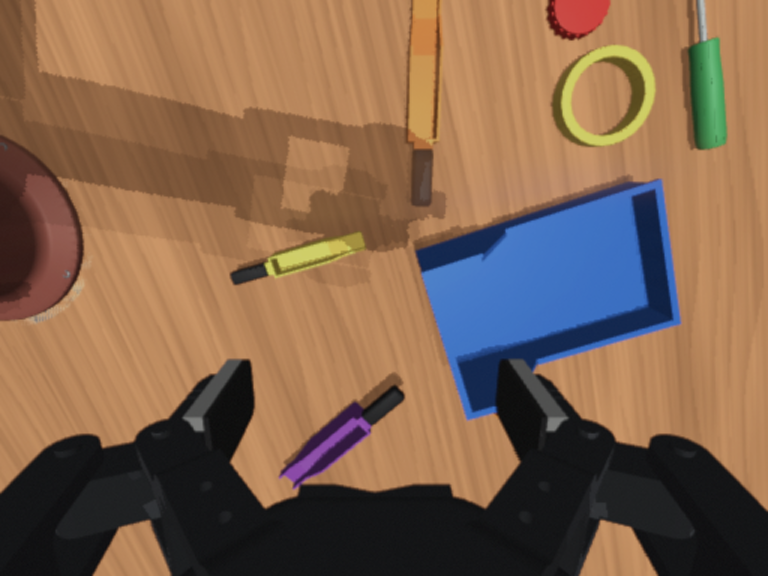

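View pics/bot12.png

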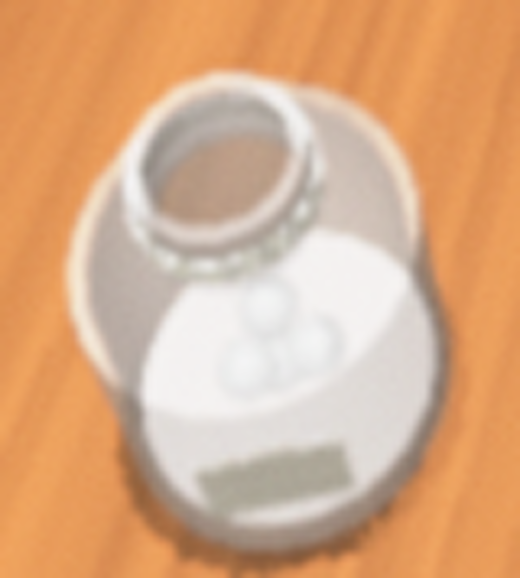

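Scoop empty and flat at (405,388), bottle unmoved; three balls are clear in the bottle and a fourth is faint between them. I check the fourth from above.

```bash
python3 - <<'E' 2>/dev/null
from h import *
import pickle
robot.goto([.56,.17,.33],rpy(Rtool(Rscoop(np.pi/2),0,-1)))
c=wcam('w13'); q=proj(c,M)[0].astype(int); print(q)
f=c['frame'][max(0,q[1]-45):q[1]+45,q[0]-50:q[0]+50]; cv2.imwrite('pics/w13c.png',cv2.resize(f,None,fx=6.5,fy=6.5,interpolation=cv2.INTER_CUBIC))
c=pickle.load(open('top12.pkl','rb')); 
cv2.imwrite('pics/t12c.png',cv2.resize(c['frame'][145:205,90:160],None,fx=8,fy=8,interpolation=cv2.INTER_CUBIC)); print(robot.get_clock())
E
```

```text
[283  99]
45.875
```

View pics/w13c.png

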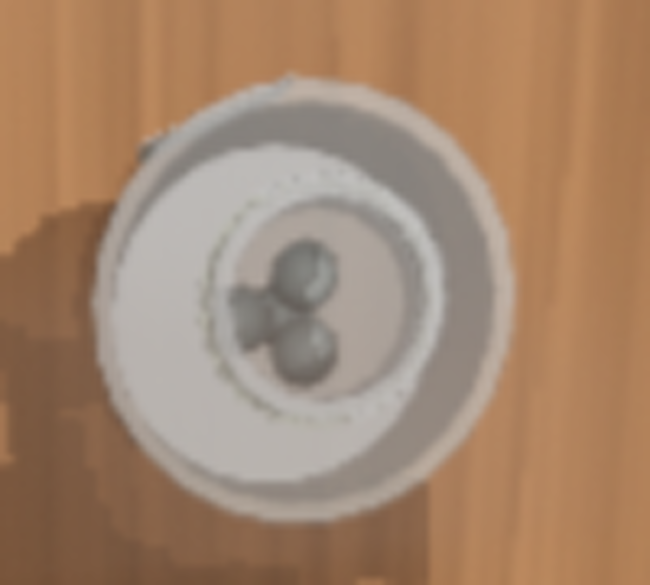

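View pics/t12c.png

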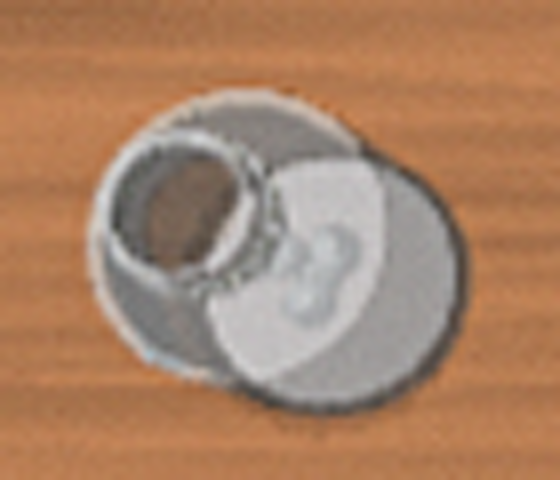

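View pics/w13.png

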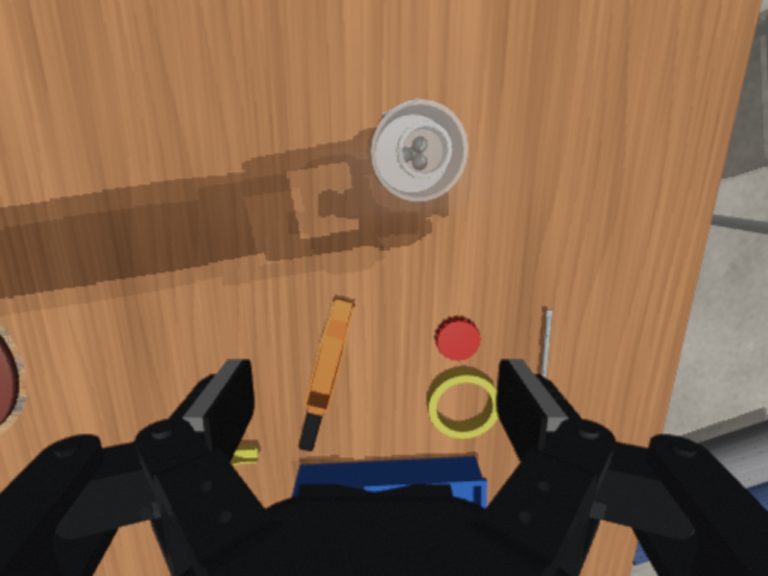

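```bash
python3 - <<'E' 2>/dev/null
from h import *
import pickle
robot.goto([.60,.30,.33],rpy(Rtool(Rscoop(np.pi/2),0,-1)))
c=wcam('w14'); 
ims=[]
for x in (.20,):
    robot.goto([.585,x,.28],rpy(Rtool(Rscoop(np.pi/2),0,-1))); c2=wcam('w15')
for n,cc in (('w14',c),('w15',c2)):
    q=proj(cc,M-[0,0,.06])[0].astype(int); print(q)
    f=cc['frame'][max(0,q[1]-40):q[1]+40,q[0]-40:q[0]+40]; ims.append(cv2.resize(f,(390,390),interpolation=cv2.INTER_CUBIC))
cv2.imwrite('pics/w145.png',np.hstack(ims))
s=pickle.load(open('side12.pkl','rb'))['frame'][335:370,155:195]
s=cv2.createCLAHE(4,(2,2)).apply(cv2.cvtColor(s,cv2.COLOR_BGR2GRAY)); cv2.imwrite('pics/sc.png',cv2.resize(s,None,fx=14,fy=14,interpolation=cv2.INTER_CUBIC))
print(robot.get_clock())
E
```

```text
[249 190]
[261 124]
47.1
```

View pics/w145.png

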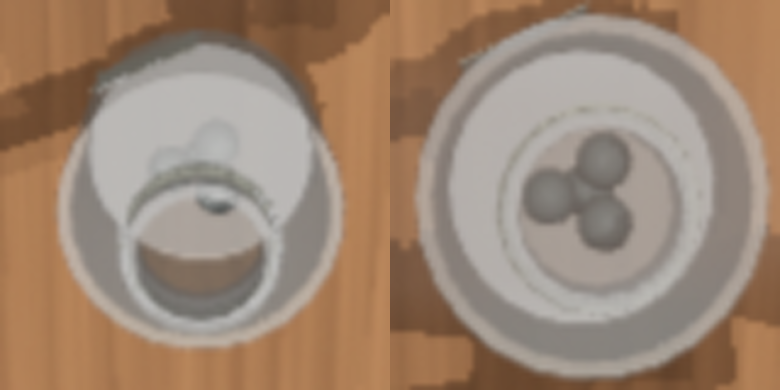

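View pics/sc.png

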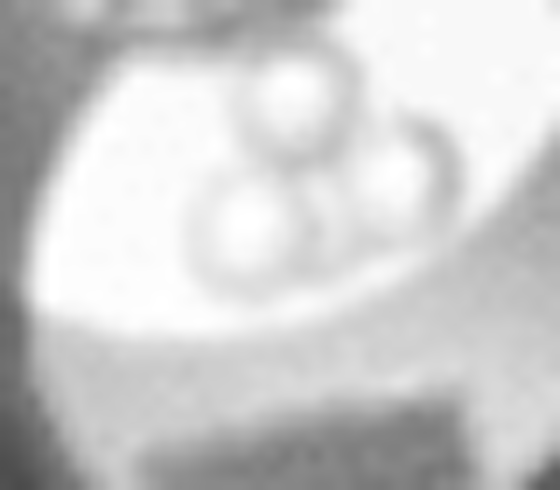

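I count three balls clearly plus something between them, and I need the fourth. I take a closer look from lower down, still above the rim, and one of the scoop.

```bash
python3 - <<'E' 2>/dev/null
from h import *
o=rpy(Rtool(Rscoop(np.pi/2),0,-1))
robot.goto([.60,.185,.20],o); c=wcam('w16')
q=proj(c,M-[0,0,.11])[0].astype(int); print(q)
f=c['frame'][max(0,q[1]-40):q[1]+40,q[0]-40:q[0]+40]; a=cv2.resize(f,(600,600),interpolation=cv2.INTER_CUBIC)
cv2.imwrite('pics/w16c.png',cv2.convertScaleAbs(a,alpha=1.6,beta=-60))
robot.goto([.485,-.07,.26],rpy(Rtool(Rscoop(YAW),0,-1))); c=wcam('w17')
print(robot.get_clock())
E
```

```text
[250 114]
48.725
```

View pics/w16c.png

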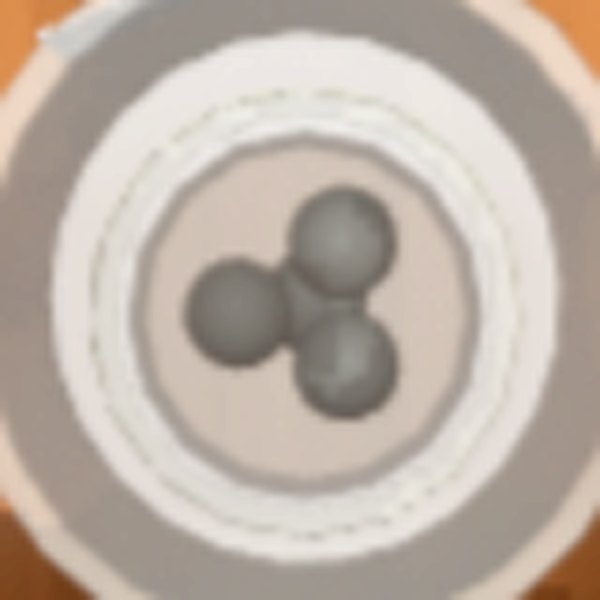

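View pics/w17.png

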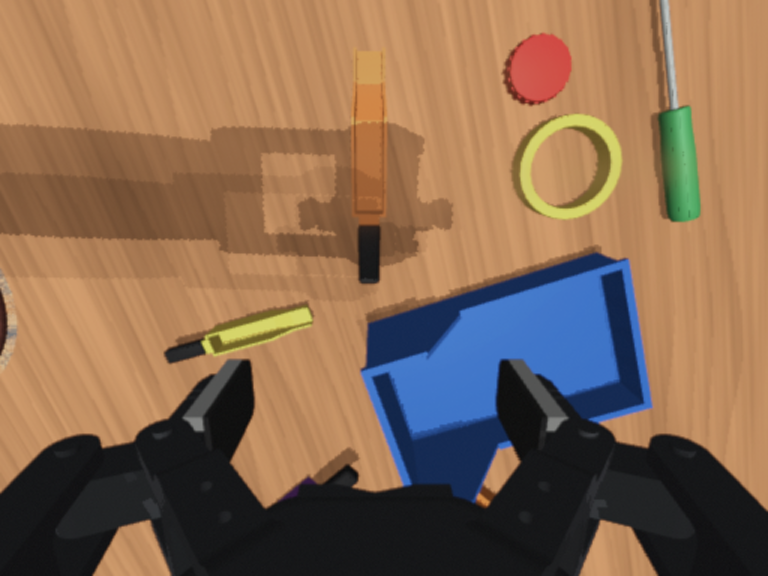

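The fourth ball is visible at (325,300), under the other three. The scoop is empty and flat, and the bench is clear. Handing in.

```bash
python3 - <<'E' 2>/dev/null
from h import *
c=wcam('w18'); print(robot.get_clock()); robot.sign_off()
E
```

```text
48.775
the job is handed in; nothing more can be done
```

I poured all four balls into the bottle and laid the empty scoop back flat on the bench, then handed the job in at 48.8 s of the allowed 72 s. No verdict is reported.

**What I did:**
- I lifted the scoop out of the bin by its pan and set it level on the bench between bin and bottle with all four balls in it.
- I took it again by the handle and rested the lip inside the mouth, still level, with about 1 N on the rim for over half a second.
- I tipped it about the rim to 50°, brought it back level, and laid it down where it had been, about 0.17 m or more clear of the bottle.

**Last checks:**
- **Bottle:** it stands where it was, judged by eye from the pictures.
- **Balls:** all four show in the bottle in the closest wrist view. The fourth sits under the other three and is hard to see from other angles.
- **Scoop and bench:** the scoop is empty and right way up, and the pictures show no ball on the bench.
- **Cap, tape and screwdriver:** they look unmoved.

**What did not go as planned:** the first touch on the rim was heavier than I wanted. It read about 3.7 N downward and 2.6 N sideways, where I had asked for a stop at 1 N. I lifted off and set it down again at about 1 N with almost no side force before tipping.

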